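# Set out dial blanks from a tilt-out bin

## Task

Tip out the clear bin that holds the two brass dial blanks, take both blanks out and set them down flat, face up and not dropped, on the pale strip of the little tray, so that they make one straight row with the blank already lying there, side by side with only small gaps (a few millimetres, well under a third of a blank). Then push the emptied bin gently back until it is fully shut. Leave the other two bins shut and the things round about where they are.

Things in the scene. Friction and masses are not known exactly. Their poses are not given: they have to be found in the camera images.
- bin_unit: Three clear tilt-out bins in a grey-blue housing fixed on the bench: x -32 to +28 mm, 359 long (y), 70 high; its roof covers x > -2. Origin: on the bench under its middle; x to the back, y to bin_left, z up. Bin centres y = 117, 0, -117. Bin fronts (115 long, outer face x = -36, inner -33) stand 7 above the roof with a 31 mm gap to it: hook one from behind there. Thin: stay under 60 N.
- bin_left (a joint): Tilt of the left bin about its bottom pivot, rad: 0 shut, grows as the top swings forward (to the unit's -x); stop at 0.75, wide open. No latch. With the blanks in it and let go below about 0.2 it falls back shut, past 0.4 it falls open and stays at the stop. Empty, it falls open again above about 0.2 and stays ajar where it is left below that, so press it right home. The pivot point is fixed to the unit; lip and floor points move with the bin.
- bin_left_pivot (a point): Fixed point on the left bin's pivot line, at the middle of its length, 22 mm above the bench, 16 mm behind the outer and 13 mm behind the inner face of the shut front; axes as the unit's. The bin turns about its y axis.
- bin_left_floor (a point): Middle of the left bin's inner floor, moving with the bin; x to the bin's back, y along the pivot, z from floor to mouth (up when shut, then 15 mm above the bench). Inside 53 mm (x) by 108 mm (y): front's inner face at x = -27, back wall, 15 mm high, at x = +27. The front is 62 mm high above this floor. Reach into the open bin from the robot's side with the gripper tilted, to clear the roof.
- bin_left_lip (a point): Middle of the top edge of the left bin's front, at its inner face, moving with the bin; axes as its floor point's. From the pivot 13 mm to the front and 55 mm up when shut. A 6 mm square pull strip runs along this edge, 3 mm proud of the front. To shut the bin carry the lip up and back along its arc (it rises about 25 mm); pushed straight back it may jam on a fingertip's friction.
- bin_mid (a joint): Tilt of the mid bin about its bottom pivot, rad: 0 shut, grows as the top swings forward (to the unit's -x); stop at 0.75, wide open. No latch. With the blanks in it and let go below about 0.2 it falls back shut, past 0.4 it falls open and stays at the stop. Empty, it falls open again above about 0.2 and stays ajar where it is left below that, so press it right home. The pivot point is fixed to the unit; lip and floor points move with the bin.
- bin_mid_pivot (a point): Fixed point on the mid bin's pivot line, at the middle of its length, 22 mm above the bench, 16 mm behind the outer and 13 mm behind the inner face of the shut front; axes as the unit's. The bin turns about its y axis.
- bin_mid_floor (a point): Middle of the mid bin's inner floor, moving with the bin; x to the bin's back, y along the pivot, z from floor to mouth (up when shut, then 15 mm above the bench). Inside 53 mm (x) by 108 mm (y): front's inner face at x = -27, back wall, 15 mm high, at x = +27. The front is 62 mm high above this floor. Reach into the open bin from the robot's side with the gripper tilted, to clear the roof.
- bin_mid_lip (a point): Middle of the top edge of the mid bin's front, at its inner face, moving with the bin; axes as its floor point's. From the pivot 13 mm to the front and 55 mm up when shut. A 6 mm square pull strip runs along this edge, 3 mm proud of the front. To shut the bin carry the lip up and back along its arc (it rises about 25 mm); pushed straight back it may jam on a fingertip's friction.
- bin_right (a joint): Tilt of the right bin about its bottom pivot, rad: 0 shut, grows as the top swings forward (to the unit's -x); stop at 0.75, wide open. No latch. With the blanks in it and let go below about 0.2 it falls back shut, past 0.4 it falls open and stays at the stop. Empty, it falls open again above about 0.2 and stays ajar where it is left below that, so press it right home. The pivot point is fixed to the unit; lip and floor points move with the bin.
- bin_right_pivot (a point): Fixed point on the right bin's pivot line, at the middle of its length, 22 mm above the bench, 16 mm behind the outer and 13 mm behind the inner face of the shut front; axes as the unit's. The bin turns about its y axis.
- bin_right_floor (a point): Middle of the right bin's inner floor, moving with the bin; x to the bin's back, y along the pivot, z from floor to mouth (up when shut, then 15 mm above the bench). Inside 53 mm (x) by 108 mm (y): front's inner face at x = -27, back wall, 15 mm high, at x = +27. The front is 62 mm high above this floor. Reach into the open bin from the robot's side with the gripper tilted, to clear the roof.
- bin_right_lip (a point): Middle of the top edge of the right bin's front, at its inner face, moving with the bin; axes as its floor point's. From the pivot 13 mm to the front and 55 mm up when shut. A 6 mm square pull strip runs along this edge, 3 mm proud of the front. To shut the bin carry the lip up and back along its arc (it rises about 25 mm); pushed straight back it may jam on a fingertip's friction.
- blank_low: Brass dial blank with bar hour marks: disc 31 mm in diameter, 9 mm thick, about 20 g; origin at the centre of its underside, z out of its marked face. Starts as the lower of a stack of two on the floor of one of the bins (which one varies). When the bin is tipped the stack slides into the corner of floor and front, still flat on the floor. Grip it across its rim, along the bin's length.
- blank_high: Brass dial blank with round hour marks: disc 30 mm in diameter, 9 mm thick, about 20 g; origin at the centre of its underside, z out of its marked face. It starts on top of blank_low.
- blank_tray: Plain brass dial blank: disc 29 mm in diameter, 9 mm thick, 20 g, loose, already lying on the tray's pale strip; origin at the centre of its underside.
- tray: Setting-out tray, fixed: light wood, 104 mm (its x) by 156 mm (its y), dark mat with a pale strip 36 mm wide along the middle of its length (along y, at x = 0). Origin on the bench under its middle, z up. The mat is 8 mm above the bench; the rim round it is 5 mm wide and 10 mm high.
- case_ring: Steel case ring 43 mm in diameter, 14 mm high, lying in another bin; leave it. Origin at the centre of its underside.
- parts_tin: White round tin 50 mm in diameter, 21 mm high, lying in the third bin; leave it. Origin at the centre of its underside.
- loupe: Black eye loupe, 35 mm in diameter, 34 mm high, standing near the front edge of the bench; leave it.
- tweezers: Steel tweezers 124 mm long, 10 mm high, lying near the front edge of the bench; leave them.
- marker: Grey and blue marker pen 134 mm long, 13 mm thick, lying to the left of the bins; leave it.
Not all that is in view belongs to the job. There is more than one size of the blank_tray; the job needs the smaller.

How it is judged:
By the outcome, as a careful person would: the job done as asked, in the order asked, and still so for the second after the job is handed in, with the robot touching nothing.
It also fails if it takes over 72 s, if anything falls off the work surface, if the arm or the gripper's body presses on something with over 40 N, if the wrist force passes 120 N, or if a joint passes its speed limit or range.

## Robot

A 6-joint arm with a two-finger parallel gripper is mounted at the origin on a cart in front of the work surface, level with it; the furniture and walls round the work are solid. World frame = base frame: x ahead of the robot, y to its left, z up, the work surface at z = 0. Lengths are in m, angles in rad, forces in N, time in s.
With the tool pointing down it reaches from about 0.35 to 0.775 m from the base axis. Payload 7.3 kg.
Tool frame: the origin (TCP) lies on the centre line of the jaws, within the pads' length; the fingertips stand 14 mm ahead of it and the grasp point (between the pads) lies 5 mm behind it; z points along the fingers, y is the direction in which the jaws open and shut (so a half turn about z gives the same grasp; the last joint's range is limited). The gripper opens to 92 mm and grips with 3 to 60 N. Pads are 19 mm wide; open, the fingers measure 130 mm over their backs; the gripper's body (75 mm by 190 mm) begins 47 mm behind the grasp point.
Start: joints at [-1.25, 0.342, 1.524, -0, 1.275, -0.146], TCP at [0.236, -0.469, 0.241] pointing down, gripper open.
Joint ranges: [-2.53, 2.53], [-0.77, 2.02], [0.04, 2.7], [-1, 4.14], [0.28, 2.66], [-3.11, 3.11]. Speed limits (rad/s): [2.57, 2.57, 3.14, 3.14, 3.14, 3.14].

## Interface

Orientations are given as [roll, pitch, yaw] about the fixed x, y, z axes, in that order (R = Rz(yaw) Ry(pitch) Rx(roll)).
In Python, from cell import telemetry, cams, robot gives the robot as it stands.
- The arm moves only by the tool servo_tool, never from a script. Its argument "targets" is text: rows parted by semicolons, each of 4 numbers parted by spaces: the shift along the tool's x, y, z in mm, then the turn about the tool's z in rad. In form: x y z yaw; .... A call has 1 to 20 rows; each row shifts and turns the pose as measured when the row begins, along the tool's axes as they then stand; what a row does not reach is not made up. A row lasts 1/8 s, in which the tool goes at most 62.5 mm and 10.7 degrees, less where a joint would pass 70% of its speed; a pose out of reach is approached as far as the arm can. A call with a gripper value outside its range is refused whole. "hand" is the opening, from 0 (shut) to 1 (fully open), set as the call begins (left out, the last holds). The fingers move at their own pace and stop on an object; "squeeze" is the grip in N (left out, the last holds). Time passes only in rows, so rows that do not move let the fingers close. It gives the time, the measured TCP pose, the force and the opening at its end, in the units of the state.
- telemetry.observe(): the state, without advancing time (a new reading comes with each control period).
- cams.read_camera(name): name is "side" or "top"; returns a dict with "color" (420x560x3 uint8, red, green, blue), "K" (3x3 intrinsics, pixels), "k1" (the pictures are not rectified: a ray, as slopes to the right and down, at radius r is drawn at 1 + k1 r^2 times it, then the intrinsics apply), "R" (3x3) and "t" (3): a world point X has camera coordinates R X + t. Camera axes: x right, y down, z forward; pixel columns grow to the right and rows downward; lengths in m; the calibration is good to about 2 mm. A picture is of the moment at which its call begins. There is no depth.
- robot.hand_in(): hands the job in, once; it reports no verdict.
Trained networks look in a picture, given as the dict that the camera call returned (one of the last four; its "shot" number tells which), for a name from the list of things; names that differ only in an ending like _2 or _b are one class to them, and where a whole thing is asked for, a point or a joint stands for the part that bears it (a point fixed in the world has none). Each returns a list of dicts, best first, with "score" (0 to 1); they miss things now and then, are a little off and sometimes report something else, mostly with a low value. They report only what shows in the picture. A call takes as long as a camera call. They do not tell look-alikes from the thing itself.
- cams.cut_out(picture, query): "region" (420x560 bool, what is visible of it) and "extent" ([centre column, centre row, width, height] in pixels, round what is visible of it).
The state is a dict: "time": time; "qpos": joint angles; "qvel": joint speeds; "joint_efforts": joint torques, N m; "tool_pos": TCP position; "tool_rot": TCP orientation; "contact_force": force on the tool from outside, world axes, zero at the start; "torque": the same for the moment, N m; "opening": finger opening in m.
Only numpy, scipy, OpenCV 4.12 (cv2) and the standard library are available. Lean on these libraries where they do the work, as an engineer would, in place of code of your own. Each camera call takes 0.05 s, during which the arm holds its last target.

## Working session

There is one attempt and no reset: what is moved stays moved. The work goes in short steps, Python scripts to look and compute and a tool call to move; the robot and the scene stay as the last step left them, time stands still between calls to the robot, and variables do not carry over. Pictures are saved under pics/ and viewed, and the job is handed in when it is done.

Besides the shell and the picture viewer there is one more tool, called after "Request:" as name(argument=value, ...) on one line, values as JSON. servo_tool: Moves the arm, as the interface text tells. Its arguments: {"type":"object","properties":{"targets":{"type":"string"},"hand":{"type":"number"},"squeeze":{"type":"number"}},"required":["targets"]}

```bash
mkdir -p pics; ls
python3 - <<'E'
from cell import telemetry,cams,robot
import cv2
print(telemetry.observe())
for n in("side","top"):
    p=cams.read_camera(n); cv2.imwrite(f"pics/{n}0.png",p["color"][:,:,::-1]); print(n,p["K"].tolist(),p["k1"],p["R"].tolist(),p["t"])
E
```

```text
pics
{'time': 0.0, 'qpos': array([-1.24998322e+00,  3.42723983e-01,  1.52500954e+00, -4.45364685e-06,
        1.27538670e+00, -1.45984292e-01]), 'qvel': array([ 0.00136674,  0.00089235,  0.00116497,  0.00043266, -0.0007441 ,
        0.00088773]), 'joint_efforts': array([-1.42010569e-03, -4.31248248e+01, -2.44220603e+01,  7.17214867e-02,
        5.59448591e-02, -1.08560885e-04]), 'tool_pos': array([ 0.2361702 , -0.46845543,  0.2400469 ]), 'tool_rot': array([-3.14008071e+00, -2.17996160e-04,  4.66798537e-01]), 'contact_force': array([0.11124866, 0.24452272, 0.52784717]), 'torque': array([0.04742162, 0.05150233, 0.00388083]), 'opening': 0.09167527821845098}
side [[482.35690775389185, 0.0, 281.56345685636364], [0.0, 482.35690775389185, 211.2096596016082], [0.0, 0.0, 1.0]] 0.04446582155207647 [[-0.806533128367831, -0.5911755709719733, 0.003969525306794996], [-0.22881984871945915, 0.30597072096740374, -0.9241338619175747], [0.5451108049536386, -0.7462528808632156, -0.38204822748724765]] [0.39546149 0.20094867 0.83742225]
top [[385.05676819790335, 0.0, 285.72701321545276], [0.0, 385.05676819790335, 207.97472693426099], [0.0, 0.0, 1.0]] -0.0863822037057811 [[-0.005911040543566786, -0.9999093408068642, -0.012098337359922705], [-0.9963848843104429, 0.006914688878619035, -0.08467201069643361], [0.08474799063905514, 0.011554100782583366, -0.9963354258670862]] [0.01079118 0.48574781 0.87264936]
```

View pics/side0.png

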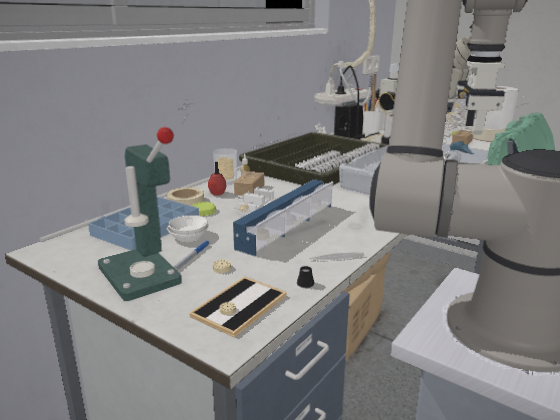

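View pics/top0.png

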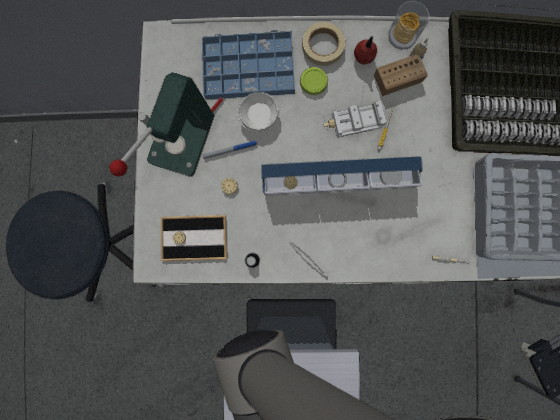

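```bash
cat > h.py <<'E'
import numpy as np,cv2
from cell import telemetry,cams,robot
def und(p,u,v):
    K=p["K"];xd=(u-K[0,2])/K[0,0];yd=(v-K[1,2])/K[1,1];x,y=xd,yd
    for _ in range(30):
        s=1+p["k1"]*(x*x+y*y);x,y=xd/s,yd/s
    return x,y
def toz(p,u,v,z):
    x,y=und(p,u,v);R=np.array(p["R"]);t=np.array(p["t"])
    d=R.T@np.array([x,y,1]);c=-R.T@t
    return c+d*(z-c[2])/d[2]
def proj(p,X):
    c=np.array(p["R"])@np.array(X)+np.array(p["t"]);x,y=c[0]/c[2],c[1]/c[2];s=1+p["k1"]*(x*x+y*y)
    K=p["K"];return np.array([K[0,0]*x*s+K[0,2],K[1,1]*y*s+K[1,2]])
def crop(p,name,x0,x1,y0,y1,f):
    im=p["color"][y0:y1,x0:x1,::-1];cv2.imwrite("pics/"+name,cv2.resize(im,None,fx=f,fy=f,interpolation=cv2.INTER_CUBIC))
E
python3 - <<'E'
from h import *
np.set_printoptions(precision=4,suppress=True)
T=cams.read_camera("top");S=cams.read_camera("side")
crop(T,"t1.png",150,430,150,270,2.8)
crop(S,"s1.png",180,350,170,335,4)
for n,p in(("top",T),("side",S)):
  for q,z in(("bin_unit",.07),("tray",.01),("blank_high",.033),("blank_low",.02),("blank_tray",.017),("case_ring",.03),("parts_tin",.036)):
    for r in cams.cut_out(p,q)[:3]:
        e=r["extent"];print(n,q,round(r["score"],2),np.round(e,1),toz(p,e[0],e[1],z))
        if q in("bin_unit","tray"):
            c=np.column_stack(np.nonzero(r["region"])[::-1]).astype(np.float32)
            w=np.array([toz(p,*a,z)[:2] for a in c[::5]],np.float32)
            print("   rect",cv2.minAreaRect(w))
E
```

```text
top bin_unit 0.88 [340.7 176.8 163.8  38.7] [ 0.5498 -0.1147  0.07  ]
   rect ((0.5511639714241028, -0.1191529780626297), (0.07569576799869537, 0.3625262379646301), 2.7075867652893066)
top tray 0.71 [193.8 237.2  70.5  41.9] [0.4192 0.2245 0.01  ]
   rect ((0.4198007881641388, 0.22925683856010437), (0.10784463584423065, 0.1574918031692505), 0.35362735390663147)
top blank_high 0.54 [290.  182.8  13.7  14.3] [ 0.5428 -0.0026  0.033 ]
top blank_high 0.51 [342.2 177.7 162.4  41. ] [ 0.5539 -0.123   0.033 ]
top blank_low 0.5 [250.6 259.4  15.3  13.6] [0.3676 0.0893 0.02  ]
top blank_tray 0.58 [227.9 184.7  19.1  16. ] [0.542  0.1434 0.017 ]
top case_ring 0.69 [289.3 187.1  50.6  14.9] [ 0.5333 -0.001   0.03  ]
top case_ring 0.5 [338.8 178.9  21.9  17. ] [ 0.5516 -0.1155  0.03  ]
top case_ring 0.42 [341.1 176.3 159.8  39.8] [ 0.5577 -0.121   0.03  ]
top parts_tin 0.5 [390.1 177.4  21.4  15.8] [ 0.5535 -0.2334  0.036 ]
side bin_unit 0.91 [281.7 217.3 100.2  78. ] [ 0.506  -0.0214  0.07  ]
   rect ((0.5196638107299805, -0.0652133971452713), (0.13519027829170227, 0.4647991359233856), 3.1418614387512207)
side tray 0.89 [237.1 308.4  98.3  59.3] [0.4069 0.2491 0.01  ]
   rect ((0.415111780166626, 0.2348892092704773), (0.11006730049848557, 0.16263894736766815), 2.4126596450805664)
side blank_low 0.25 [305.1 276.   17.7  22.3] [0.3631 0.0949 0.02  ]
side blank_tray 0.66 [229.3 307.3  14.3  11.8] [0.4133 0.2625 0.017 ]
side blank_tray 0.57 [220.4 265.3  20.2  14.4] [0.5314 0.1588 0.017 ]
side blank_tray 0.28 [297.2 214.5  23.4  37.8] [ 0.5576 -0.1605  0.017 ]
```

View pics/t1.png

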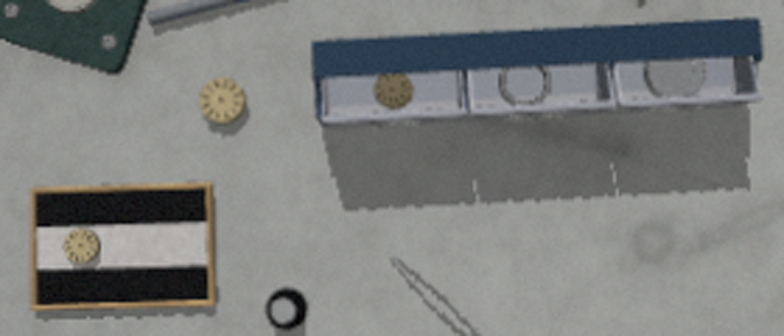

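View pics/s1.png

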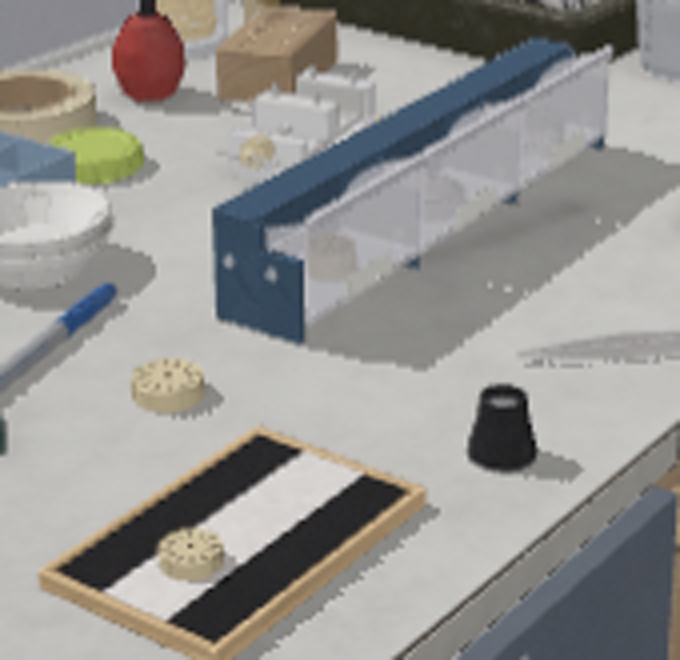

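Run:
```python
from h import *
T=cams.read_camera("top");S=cams.read_camera("side")
a=[]
for (x0,x1,y0,y1) in((255,275,155,205),(320,340,155,205),(410,430,155,205)):
    a.append(cv2.resize(T["color"][y0:y1,x0:x1,::-1],None,fx=12,fy=12,interpolation=cv2.INTER_CUBIC))
cv2.imwrite("pics/c1.png",np.hstack(a))
crop(T,"c2.png",155,235,205,270,9)
crop(S,"c3.png",185,295,265,335,7)
```

```text
(no output)
```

View pics/c1.png

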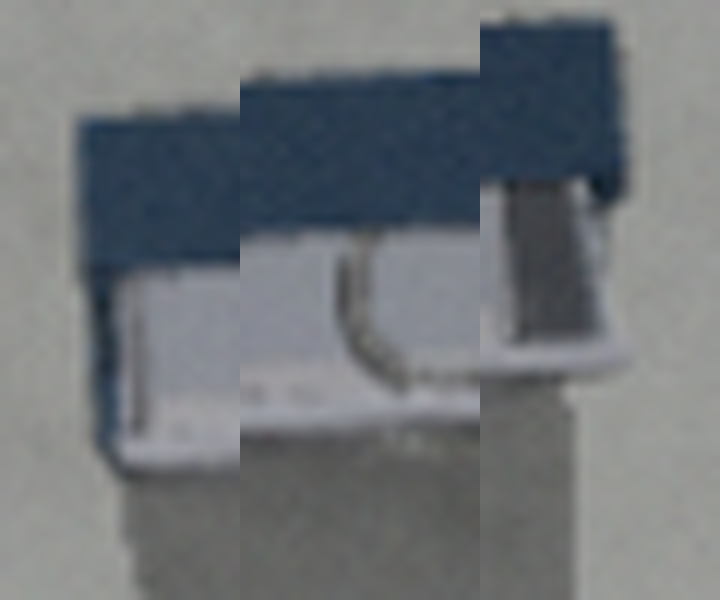

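View pics/c2.png

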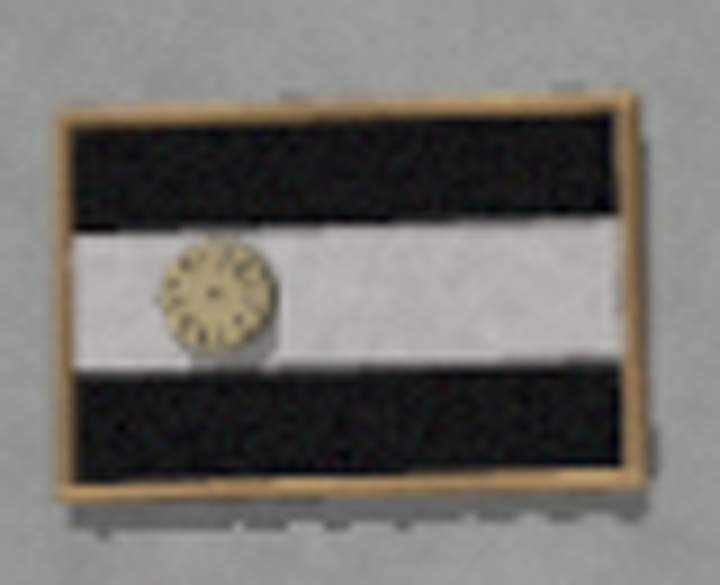

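View pics/c3.png

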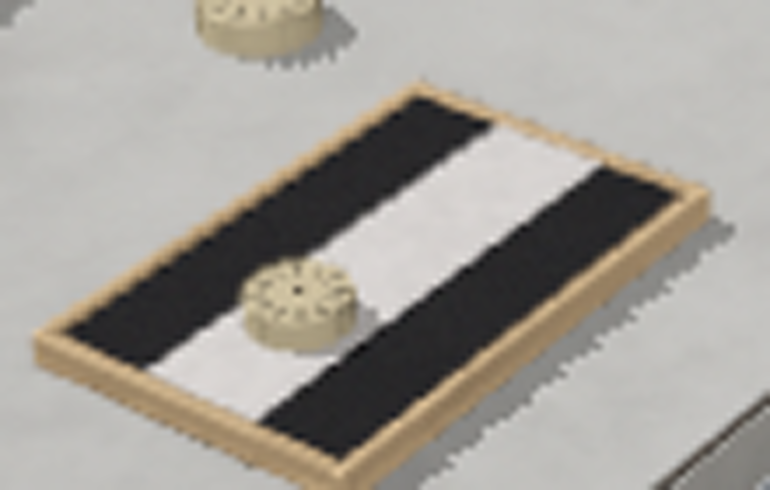

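Run:
```python
from h import *
from scipy.optimize import least_squares
np.set_printoptions(precision=4,suppress=True)
T=cams.read_camera("top");S=cams.read_camera("side")
def px(x0,y0,f,a,b): return x0+(a+.5)/f-.5,y0+(b+.5)/f-.5
def fitrect(obs,pts):
    # joint fit with per-camera separately & both
    def f(q,sel):
        c,s=np.cos(q[2]),np.sin(q[2]);r=[]
        for cam,P,uv in obs:
            if cam in sel: r+=list(proj(T if cam=='T' else S,[q[0]+c*P[0]-s*P[1],q[1]+s*P[0]+c*P[1],P[2]])-uv)
        return np.array(r)
    for sel in pts:
        r=least_squares(f,[.45,.1,0],args=(sel,),loss='soft_l1');print(sel,r.x,np.round(f(r.x,sel),1))
h=.052;l=.078;z=.010
obs=[('T',(h,l,z),px(155,205,9,55,108)),('T',(h,-l,z),px(155,205,9,635,92)),('T',(-h,-l,z),px(155,205,9,643,488)),('T',(-h,l,z),px(155,205,9,58,498)),
('S',(h,-l,z),px(185,265,7,418,82)),('S',(-h,-l,z),px(185,265,7,712,190)),('S',(-h,l,z),px(185,265,7,338,468)),('S',(h,l,z),px(185,265,7,35,335))]
fitrect(obs,["T","S","TS"])
print("tray blank T",toz(T,*px(155,205,9,213,294),.017),"S",toz(S,*px(185,265,7,298,290),.017))
# unit lines
bk=[toz(T,*px(x0,155,12,a,b),.07)[:2] for x0,a,b in((255,78,118),(255,200,108),(320,0,80),(320,240,68),(410,135,20))]
fr=[toz(T,*px(x0,155,12,a,b),.07)[:2] for x0,a,b in((255,80,270),(255,180,265),(320,120,232),(410,60,180))]
lp=[toz(T,*px(x0,155,12,a,b),.075)[:2] for x0,a,b in((255,180,468),(320,120,428),(410,60,378))]
for n,L in(("back",bk),("roof front",fr),("lip",lp)):
    L=np.array(L);s=np.polyfit(L[:,1],L[:,0],1);print(n,s, L.tolist())
print("blank_high T",toz(T,*px(150,150,2.8,393,90),.033))
```

```text
T [0.4187 0.2265 0.021 ] [-0.2 -0.3  0.4 -0.3  0.2  0.1 -0.4  0.4]
S [0.4187 0.2293 0.0191] [ 0.  -0.7  0.3 -0.1  0.5  1.3 -1.1 -0.6]
TS [0.4191 0.2276 0.0201] [-0.7 -0.5 -0.  -0.4 -0.3 -0.  -0.9  0.2  0.4 -1.1  0.6 -0.6  1.   0.7
 -0.5 -1.1]
tray blank T [0.4192 0.2596 0.017 ] S [0.4191 0.2618 0.017 ]
back [-0.0457  0.5821] [[0.5790285304458955, 0.06127171831085622], [0.5806939520404708, 0.03870261899394098], [0.5851064137812328, -0.06846062345012849], [0.5870951687029913, -0.11288216430948422], [0.5956458391012642, -0.2955179350301131]]
roof front [-0.0434  0.5531] [[0.5505999500310044, 0.060885936381999364], [0.5513714356680519, 0.04244875671816009], [0.5565332620324777, -0.09013696952109566], [0.5654476788477139, -0.28005514175569607]]
lip [-0.0455  0.5152] [[0.5131099684174429, 0.04225235391351624], [0.5195107018893366, -0.08900679682881335], [0.5276957002991578, -0.27696403484899995]]
blank_high T [ 0.5451 -0.0027  0.033 ]
```

Request:
servo_tool(targets="0 0 0 0.14; 0 0 0 0.14; 0 0 0 0.14; 32 -45 0 0; 32 -45 0 0; 32 -45 0 0; 32 -45 0 0; 32 -45 0 0; 32 -45 0 0; 32 -45 0 0; 32 -45 0 0; 32 -45 0 0", hand=0, squeeze=5)

```text
time: 2.6
tool_pos: [0.519, -0.0466, 0.2413]
tool_rot: [3.138, -0.004, 0.024]
contact_force: [0.7, -0.7, 0.0]
opening: 0.0
```

Request:
servo_tool(targets="10 -22 30 -0.01; 9 -22 30 -0.01; 0 0 30 0; 0 0 20 0; 0 0 0 0")

```text
time: 3.22
tool_pos: [0.5402, 0.0038, 0.1283]
tool_rot: [3.138, -0.007, 0.052]
contact_force: [-0.5, 1.0, 0.6]
opening: 0.0006
```

Run:
```python
from h import *
S=cams.read_camera("side");T=cams.read_camera("top")
cv2.imwrite("pics/t2.png",np.vstack([cv2.resize(S["color"][120:270,200:400,::-1],None,fx=3,fy=3)[:, :],cv2.resize(T["color"][150:200,240:440,::-1],None,fx=3,fy=3)]))
```

```text
(no output)
```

View pics/t2.png

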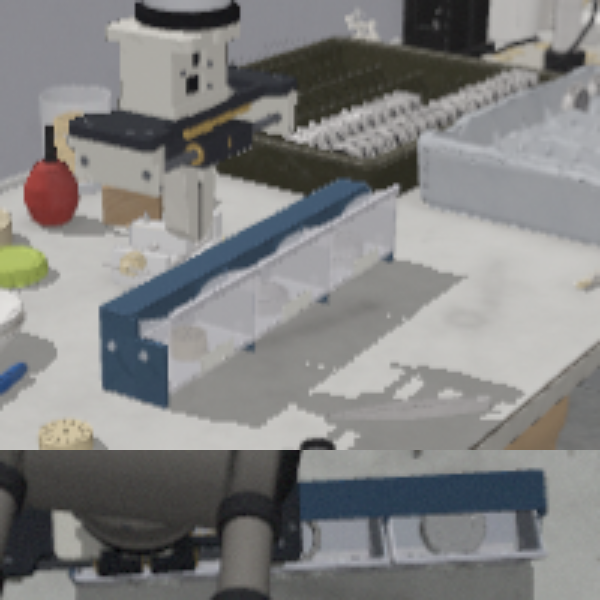

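Request:
servo_tool(targets="-3 5 12 0.005; 0 0 10 0; 0 0 0 0; 0 0 0 0")

```text
time: 3.82
tool_pos: [0.5398, -0.0029, 0.1088]
tool_rot: [3.136, -0.014, 0.046]
contact_force: [-0.2, 0.2, 0.1]
opening: 0.0006
```

Request:
servo_tool(targets="-3 0 8 0; 0 0 8 0; 0 0 6 0; 0 0 3 0; 0 0 0 0")

```text
time: 4.45
tool_pos: [0.537, -0.0031, 0.0821]
tool_rot: [3.136, -0.014, 0.046]
contact_force: [-0.3, -0.5, -0.4]
opening: 0.0006
```

Request:
servo_tool(targets="-3 0 0 0; -3 0 0 0; -3 0 0 0; -3 0 0.5 0; -3 0 1 0; 0 0 0 0")

```text
time: 5.2
tool_pos: [0.5213, -0.0038, 0.0809]
tool_rot: [3.136, -0.016, 0.046]
contact_force: [0.1, 0.2, 0.6]
opening: 0.0005
```

Request:
servo_tool(targets="-3 0 1 0; -3 0 1.5 0; -3 0 1.5 0; -3 0 1.5 0; 0 0 0 0")

```text
time: 5.82
tool_pos: [0.5085, -0.0045, 0.0747]
tool_rot: [3.136, -0.015, 0.046]
contact_force: [0.5, 0.3, 0.1]
opening: 0.0006
```

Run:
```python
from h import *
S=cams.read_camera("side")
crop(S,"s3.png",200,400,120,270,4)
```

```text
(no output)
```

View pics/s3.png

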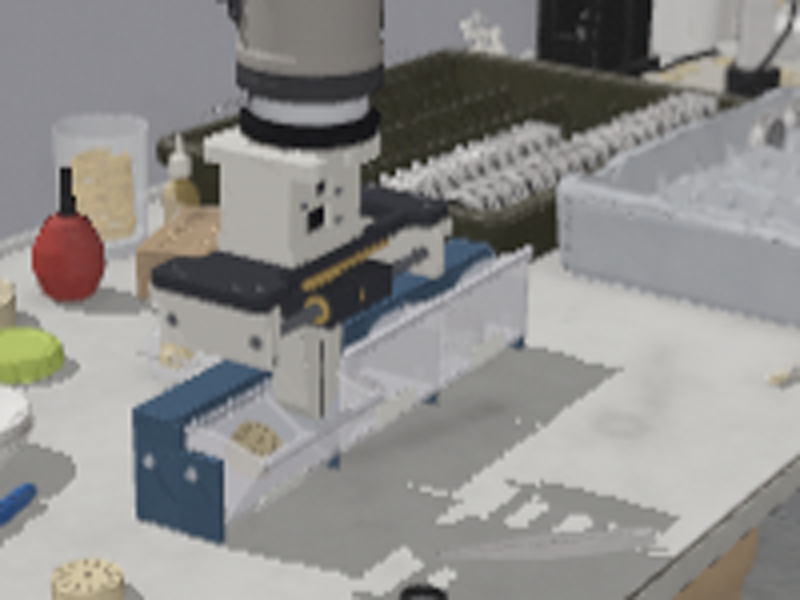

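Request:
servo_tool(targets="-2 0 1 0; -2 0 1.5 0; -2 0 1.5 0; -2 0 1.5 0; -2 0 1.5 0; -2 0 1.5 0; 0 0 0 0; 0 0 0 0")

```text
time: 6.88
tool_pos: [0.4986, -0.0052, 0.067]
tool_rot: [3.135, -0.022, 0.045]
contact_force: [0.7, 1.0, 0.4]
opening: 0.0007
```

Run:
```python
from h import *
S=cams.read_camera("side")
crop(S,"s4.png",220,320,190,270,8)
```

```text
(no output)
```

View pics/s4.png

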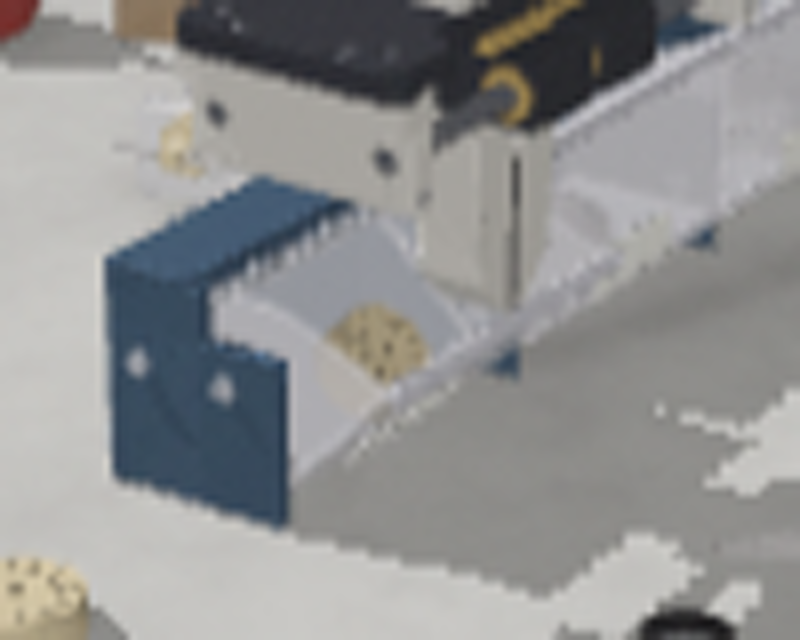

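Request:
servo_tool(targets="2 0 -20 0; 0 0 -30 0; 0 0 -30 0; -40 0 -30 0; -40 0 0 0; -40 0 0 0", hand=0.55)

```text
time: 7.68
tool_pos: [0.3744, -0.0103, 0.1758]
tool_rot: [3.136, -0.015, 0.046]
contact_force: [0.7, -0.4, 0.2]
opening: 0.0498
```

Run:
```python
from h import *
S=cams.read_camera("side");T=cams.read_camera("top")
crop(S,"s5.png",220,320,190,270,8)
crop(T,"t5.png",250,350,150,220,8)
```

```text
(no output)
```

View pics/s5.png

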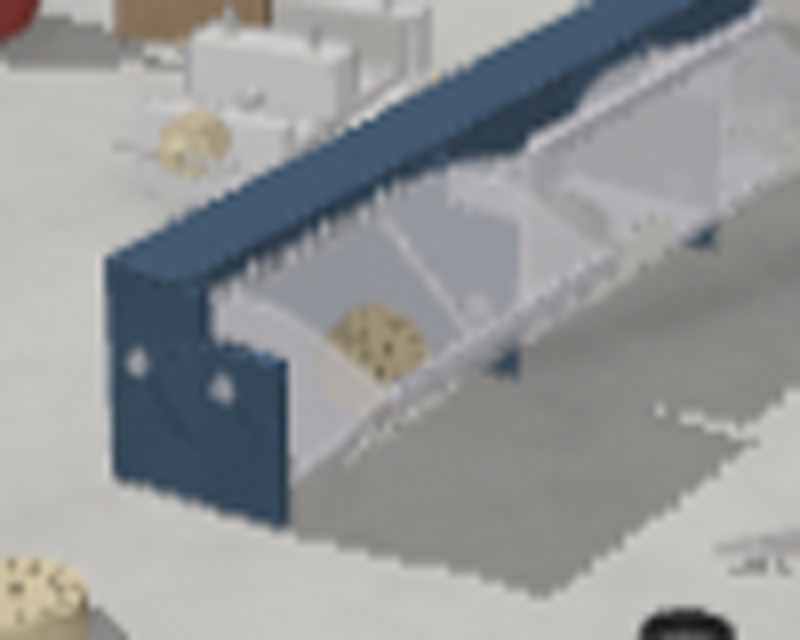

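View pics/t5.png

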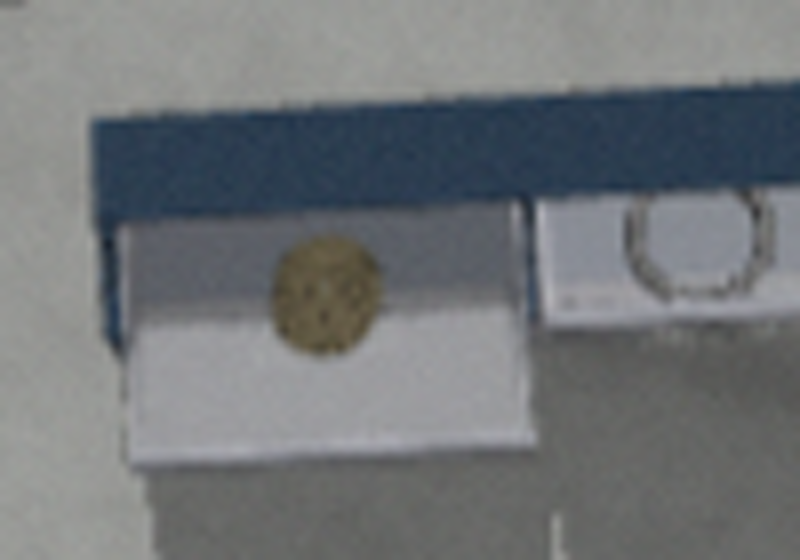

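Run:
```python
from h import *
np.set_printoptions(precision=4,suppress=True)
T=cams.read_camera("top");S=cams.read_camera("side")
def px(x0,y0,f,a,b): return x0+(a+.5)/f-.5,y0+(b+.5)/f-.5
print(toz(T,*px(250,150,8,327,297),.0314),toz(S,*px(220,190,8,380,343),.0314))
c,s=np.cos(.045),np.sin(.045)
W=lambda x,y,z:np.array([.5595+c*x-s*y,-.1185+s*x+c*y,z])
print("pred",W(-.026,.117,.0314))
for n,P in(("lipL",(-.067,.117+.0575,.0534)),("lipR",(-.067,.117-.0575,.0534)),("lipM",(-.067,.117,.0534)),("roofFL",(-.002,.1795,.07))):
    q=proj(T,W(*P));r=proj(S,W(*P));print(n,(q-[250,150])*8,(r-[220,190])*8)
```

```text
[ 0.534  -0.0036  0.0314] [ 0.5337 -0.0021  0.0314]
pred [ 0.5283 -0.0028  0.0314]
lipL [123.0044 458.8833] [394.3858 380.259 ]
lipR [533.8962 437.5893] [619.7005 239.6982]
lipM [328.3941 448.2341] [511.6402 307.1029]
roofFL [ 90.2349 220.5247] [190.5767 275.237 ]
```

```bash
python3 - <<'E'
from h import *
np.set_printoptions(precision=4,suppress=True)
T=cams.read_camera("top");S=cams.read_camera("side")
def px(x0,y0,f,a,b): return x0+(a+.5)/f-.5,y0+(b+.5)/f-.5
for z in(.028,.0314,.035,.039): print(z,toz(T,*px(250,150,8,327,297),z),toz(S,*px(220,190,8,380,343),z))
from scipy.optimize import least_squares
# simulate disc outlines in both views for d slide values
im={}
c,s=np.cos(.045),np.sin(.045)
W=lambda x,y,z:np.array([.5595+c*x-s*y,-.1185+s*x+c*y,z])
for nm,p,(x0,y0) in(("T",T,(250,150)),("S",S,(220,190))):
    h=70 if nm=="T" else 80
    A=cv2.resize(p["color"][y0:y0+h,x0:x0+100,::-1],None,fx=8,fy=8,interpolation=cv2.INTER_CUBIC)
    for d,col in((0,(0,0,255)),(.006,(0,255,0))):
        al=.015+d; 
        pts=[]
        for a in np.linspace(0,2*np.pi,60):
            u=al+.015*np.cos(a);n=.018
            P=W(-.0247+.732*u-.682*n,.117+.015*np.sin(a)-.0005,.008+.682*u+.732*n)
            pts.append((proj(p,P)-[x0,y0]+.5)*8)
        cv2.polylines(A,[np.int32(pts)],True,col,1)
    im[nm]=A
    cv2.imwrite(f"pics/ov{nm}.png",A)
E
python3 -c "
import cv2,numpy as np
a=cv2.imread('pics/ovT.png')[200:400,200:500];b=cv2.imread('pics/ovS.png')[250:450,250:550]
cv2.imwrite('pics/ov.png',cv2.resize(np.vstack([a,b]),None,fx=1.5,fy=1.5))"
```

```text
0.028 [ 0.5345 -0.0036  0.028 ] [ 0.5381 -0.0078  0.028 ]
0.0314 [ 0.534  -0.0036  0.0314] [ 0.5337 -0.0021  0.0314]
0.035 [ 0.5335 -0.0036  0.035 ] [0.5289 0.004  0.035 ]
0.039 [ 0.533  -0.0036  0.039 ] [0.5236 0.0108 0.039 ]
```

View pics/ov.png

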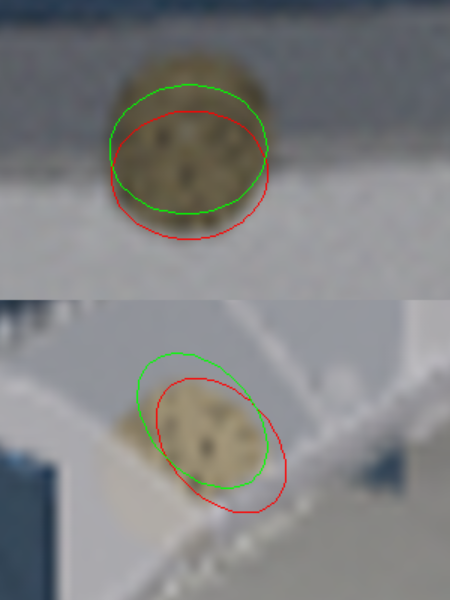

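Run:
```python
from h import *
T=cams.read_camera("top");S=cams.read_camera("side")
def g(p,x0,y0): 
    A=cv2.resize(p["color"][y0:y0+28,x0:x0+30,::-1],None,fx=20,fy=20,interpolation=cv2.INTER_LANCZOS4).astype(float)
    return np.clip((A-20)*1.7,0,255).astype(np.uint8)[:560,:390+0] if 0 else np.clip((A-20)*1.5,0,255).astype(np.uint8)
cv2.imwrite("pics/z.png",cv2.resize(np.hstack([g(T,275,172),g(S,253,222)]),None,fx=.66,fy=.66))
```

```text
(no output)
```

View pics/z.png

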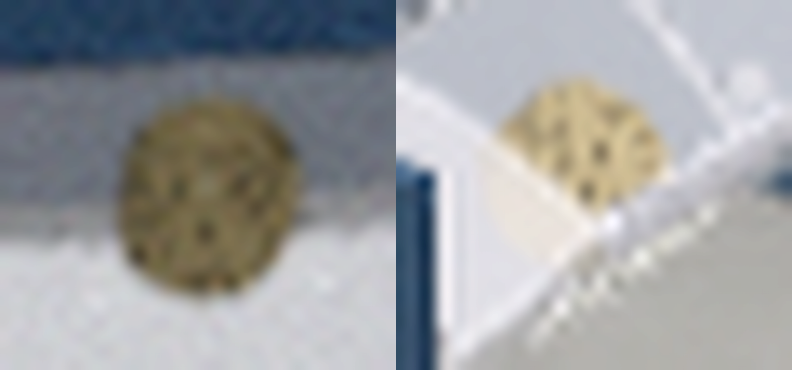

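Request:
servo_tool(targets="35 0 10 0; 40 0 10 0; 40 0 10 0; 30 0 10 0; 8 0 10 0; 0 0 0 0; 0 0 0 0")

```text
time: 8.95
tool_pos: [0.5361, -0.0028, 0.1235]
tool_rot: [3.136, -0.011, 0.048]
contact_force: [-0.1, -0.9, -0.6]
opening: 0.0505
```

Request:
servo_tool(targets="-4 0 25 0; 0 0 25 0; 0 0 15 0; 0 0 6 0; 0 0 0 0; 0 0 0 0")

```text
time: 9.7
tool_pos: [0.5323, -0.0038, 0.0549]
tool_rot: [3.135, -0.017, 0.047]
contact_force: [0.4, 0.6, -1.3]
opening: 0.0504
```

Request:
servo_tool(targets="0 -1 6 0; 0 0 6 0; 0 0 4 0; 0 0 0 0")

```text
time: 10.2
tool_pos: [0.5331, -0.0028, 0.0387]
tool_rot: [3.135, -0.018, 0.047]
contact_force: [0.3, -0.1, 0.9]
opening: 0.05
```

Run:
```python
from h import *
S=cams.read_camera("side")
crop(S,"s6.png",240,310,195,255,10)
```

```text
(no output)
```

View pics/s6.png

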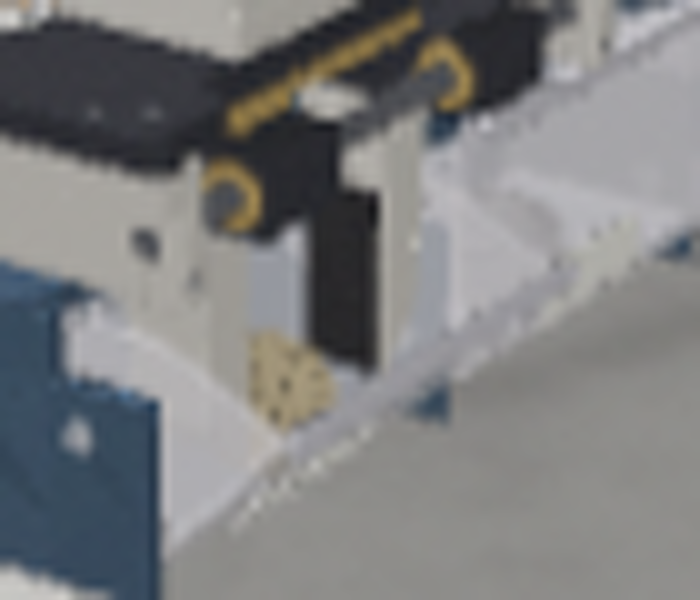

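Request:
servo_tool(targets="-1 0 -2 0; 0 0 0 0")

```text
time: 10.5
tool_pos: [0.5322, -0.0029, 0.0411]
tool_rot: [3.135, -0.019, 0.047]
contact_force: [0.0, 0.7, -0.1]
opening: 0.0505
```

Request:
servo_tool(targets="0 0 0 0; 0 0 0 0; 0 0 0 0; 0 0 0 0; 0 0 0 0", hand=0, squeeze=6)

```text
time: 11.12
tool_pos: [0.5324, -0.0029, 0.0414]
tool_rot: [3.134, -0.019, 0.047]
contact_force: [0.1, -0.4, 0.3]
opening: 0.0295
```

Request:
servo_tool(targets="0 0 -6 0; 0 0 -12 0; 0 0 -20 0; 0 0 -25 0; 0 0 -10 0; 0 0 0 0")

```text
time: 11.88
tool_pos: [0.531, -0.0025, 0.1192]
tool_rot: [3.134, -0.021, 0.047]
contact_force: [0.2, -0.3, -0.6]
opening: 0.029
```

Run:
```python
from h import *
S=cams.read_camera("side")
crop(S,"s7.png",220,320,160,260,8)
```

```text
(no output)
```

View pics/s7.png

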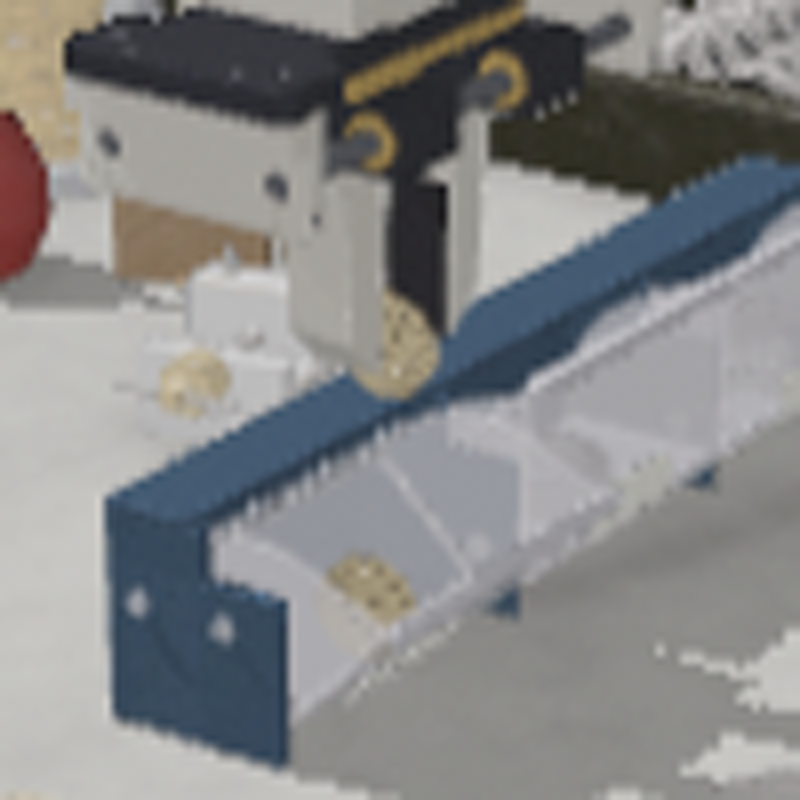

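Request:
servo_tool(targets="0 0 -10 -0.17; 0 0 -10 -0.17; 0 0 -5 -0.17; 0 0 0 -0.17; 0 0 0 -0.17; 0 0 0 -0.17; 0 0 0 -0.17; 0 0 0 -0.17; 0 0 0 -0.15; 30 -15 0 0; 40 -18 0 0; 40 -18 0 0; 40 -18 0 0; 30 -15 0 0; 0 0 0 0; 0 0 0 0")

```text
time: 13.92
tool_pos: [0.4295, 0.1786, 0.1274]
tool_rot: [-3.133, 0.005, 1.607]
contact_force: [0.2, 0.2, -0.3]
opening: 0.0295
```

Request:
servo_tool(targets="20 -4 20 0.016; 20 -4 20 0; 8 0 15 0; 0 0 6 0; 0 0 0 0; 0 0 0 0")

```text
time: 14.68
tool_pos: [0.4235, 0.2224, 0.0641]
tool_rot: [-3.134, 0.006, 1.583]
contact_force: [-0.4, -0.2, -0.5]
opening: 0.0299
```

Run:
```python
from h import *
S=cams.read_camera("side")
crop(S,"s8.png",180,280,240,330,8)
```

```text
(no output)
```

View pics/s8.png

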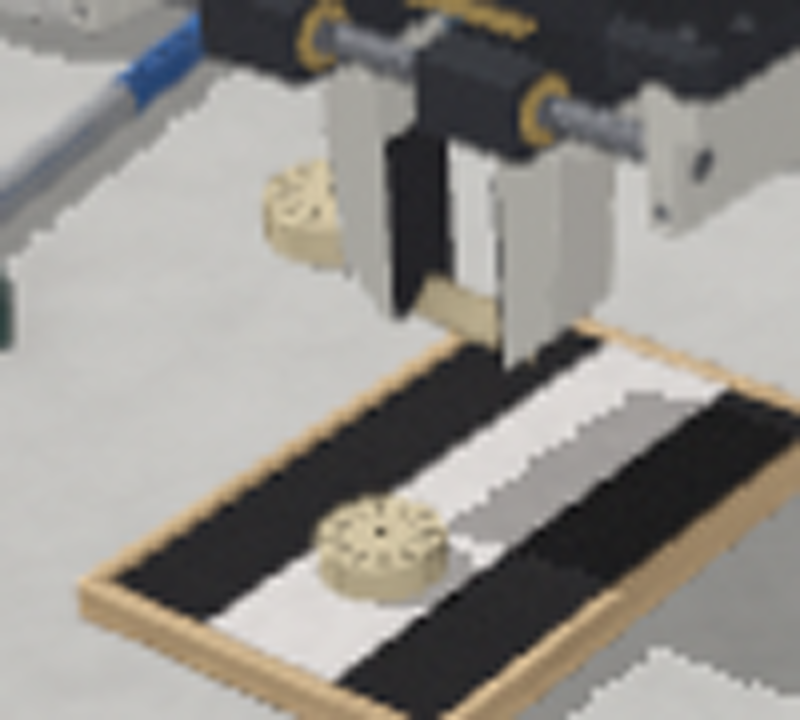

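Request:
servo_tool(targets="5 -3.5 6 0; 0 0 6 0; 0 0 6 0; 0 0 4 0; 0 0 0 0")

```text
time: 15.35
tool_pos: [0.4198, 0.2275, 0.0412]
tool_rot: [-3.136, 0.006, 1.583]
contact_force: [-0.0, 0.0, -0.9]
opening: 0.0294
```

Request:
servo_tool(targets="0 0 3 0; 0 0 3 0; 0 0 3 0; 0 0 2 0; 0 0 0 0")

```text
time: 15.98
tool_pos: [0.4208, 0.2287, 0.0308]
tool_rot: [-3.139, 0.003, 1.583]
contact_force: [-0.5, 0.0, 1.1]
opening: 0.0294
```

Run:
```python
from h import *
S=cams.read_camera("side")
crop(S,"s9.png",180,280,240,330,8)
```

```text
(no output)
```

View pics/s9.png

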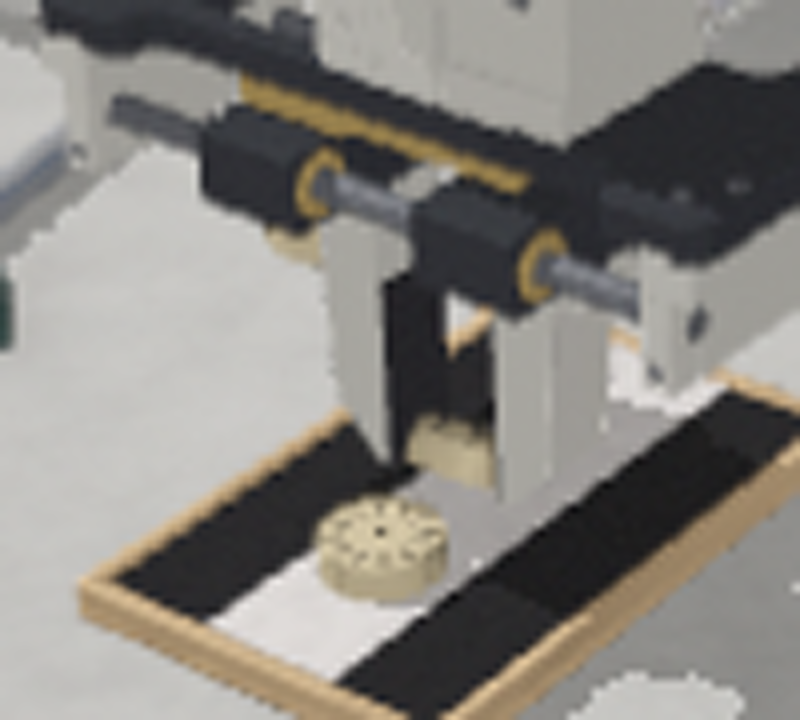

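Request:
servo_tool(targets="0 0 2 0; 0 0 2 0; 0 0 2 0; 0 0 0 0")

```text
time: 16.52
tool_pos: [0.4214, 0.229, 0.0247]
tool_rot: [-3.14, 0.002, 1.582]
contact_force: [-0.2, 0.9, 1.6]
opening: 0.0299
```

Run:
```python
from h import *
S=cams.read_camera("side")
crop(S,"s10.png",190,270,260,320,10)
```

```text
(no output)
```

View pics/s10.png

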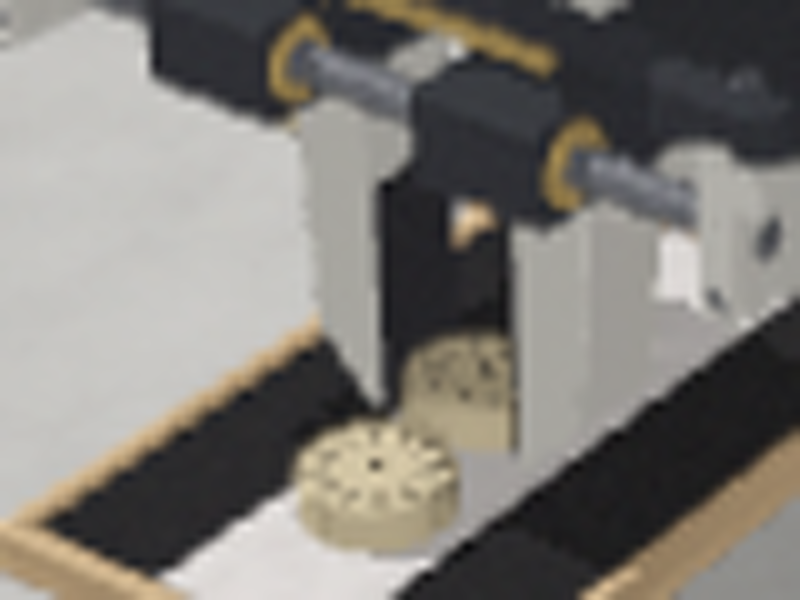

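Request:
servo_tool(targets="-0.5 0 1.2 0; 0 0 0.8 0; 0 0 0 0")

```text
time: 16.95
tool_pos: [0.4214, 0.2284, 0.0226]
tool_rot: [-3.14, 0.003, 1.582]
contact_force: [-0.1, 2.5, 2.4]
opening: 0.0294
```

Request:
servo_tool(targets="0 0 0 0; 0 0 0 0; 0 0 0 0; 0 0 -5 0; 0 0 -25 0; 0 0 -30 0; 0 0 -30 0; -40 0 0 0; -40 0 0 0; -40 0 0 0", hand=0.45)

```text
time: 18.2
tool_pos: [0.4232, 0.1065, 0.1171]
tool_rot: [-3.141, 0.005, 1.588]
contact_force: [0.6, 0.5, 0.2]
opening: 0.0414
```

Run:
```python
from h import *
S=cams.read_camera("side");T=cams.read_camera("top")
crop(S,"s11.png",185,295,260,335,7)
crop(T,"t11.png",155,235,205,270,9)
```

```text
(no output)
```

View pics/s11.png

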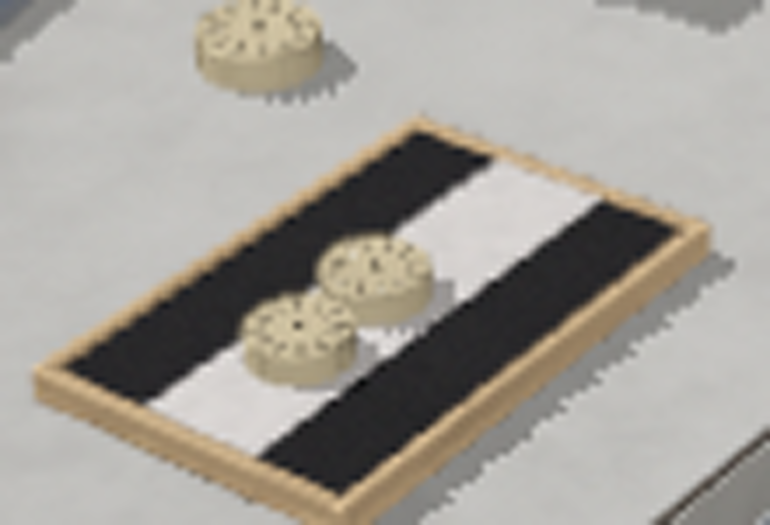

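View pics/t11.png

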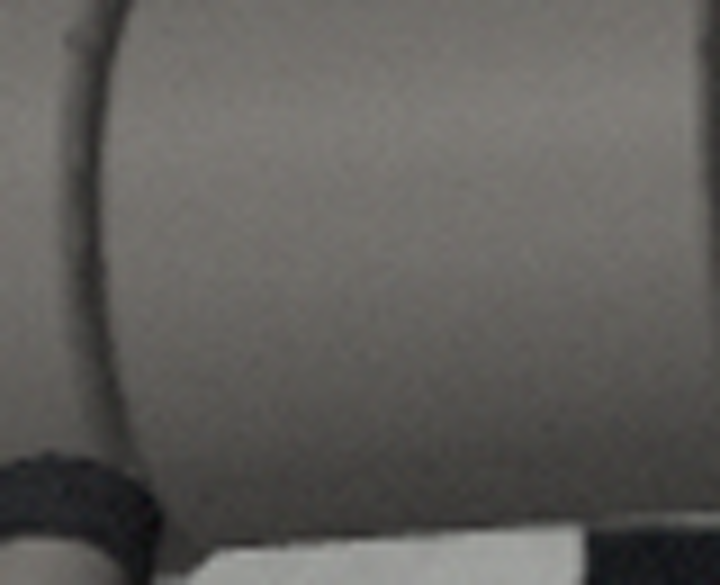

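Run:
```python
from h import *
np.set_printoptions(precision=4,suppress=True)
S=cams.read_camera("side")
def px(x0,y0,f,a,b): return x0+(a+.5)/f-.5,y0+(b+.5)/f-.5
print(toz(S,*px(185,260,7,298,325),.017),toz(S,*px(185,260,7,375,265),.017))
```

```text
[0.4191 0.2618 0.017 ] [0.4217 0.229  0.017 ]
```

Request:
servo_tool(targets="-20 22 0 0.17; -35 20 0 0.17; -40 12 0 0.17; -40 0 0 0.17; -40 0 0 0.17; 0 0 0 0.17; 0 0 0 0.17; 0 0 0 0.17; 0 0 0 0.15; 0 0 0 0; 0 0 0 0", hand=0.55)

```text
time: 19.73
tool_pos: [0.4165, -0.0568, 0.1186]
tool_rot: [3.137, -0.002, 0.036]
contact_force: [-0.2, -0.9, -0.5]
opening: 0.05
```

Request:
servo_tool(targets="25 -10 0 -0.01; 30 -14 0 0; 30 -14 0 0; 20 -8 0 0; 6 -2 0 0; 0 0 0 0; 0 0 0 0")

```text
time: 20.6
tool_pos: [0.5268, -0.0008, 0.118]
tool_rot: [3.137, 0.0, 0.061]
contact_force: [0.4, 0.6, -0.0]
opening: 0.0502
```

Run:
```python
from h import *
S=cams.read_camera("side")
crop(S,"s12.png",220,320,180,260,8)
```

```text
(no output)
```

View pics/s12.png

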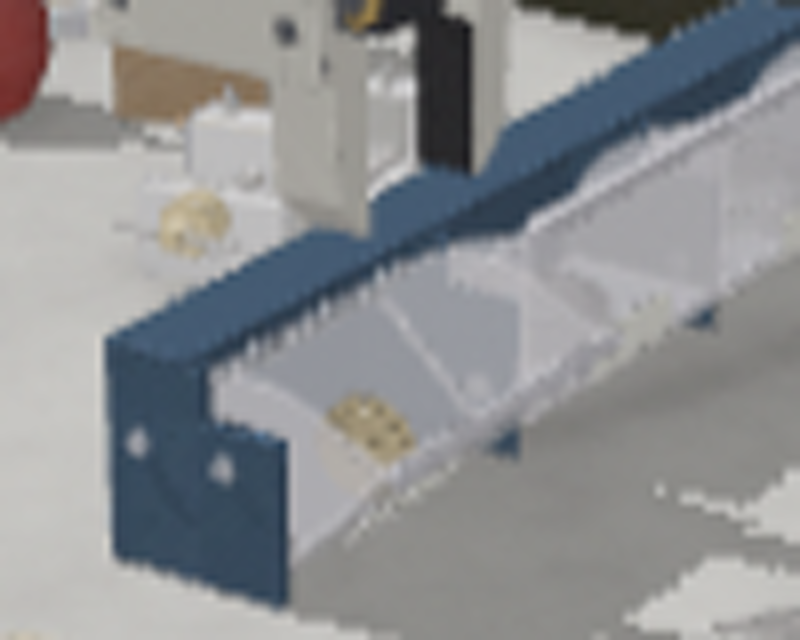

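Request:
servo_tool(targets="5 2 20 0.015; 0 0 20 0; 0 0 15 0; 0 0 6 0; 0 0 0 0; 0 0 0 0")

```text
time: 21.4
tool_pos: [0.5313, -0.0044, 0.057]
tool_rot: [3.137, -0.002, 0.044]
contact_force: [-0.5, -0.1, 0.1]
opening: 0.0505
```

Request:
servo_tool(targets="0.5 -1.5 6 0; 0 0 6 0; 0 0 4 0; 0 0 3 0; 0 0 1.5 0; 0 0 0 0")

```text
time: 22.15
tool_pos: [0.5324, -0.0028, 0.0359]
tool_rot: [3.136, -0.004, 0.044]
contact_force: [0.1, -0.1, -0.2]
opening: 0.0507
```

Request:
servo_tool(targets="0 0 1 0; 0 0 0.5 0; 0 0 0 0")

```text
time: 22.52
tool_pos: [0.5326, -0.0029, 0.0346]
tool_rot: [3.136, -0.004, 0.044]
contact_force: [-0.5, 0.4, -0.2]
opening: 0.0507
```

Run:
```python
from h import *
S=cams.read_camera("side")
crop(S,"s13.png",240,310,195,255,10)
```

```text
(no output)
```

View pics/s13.png

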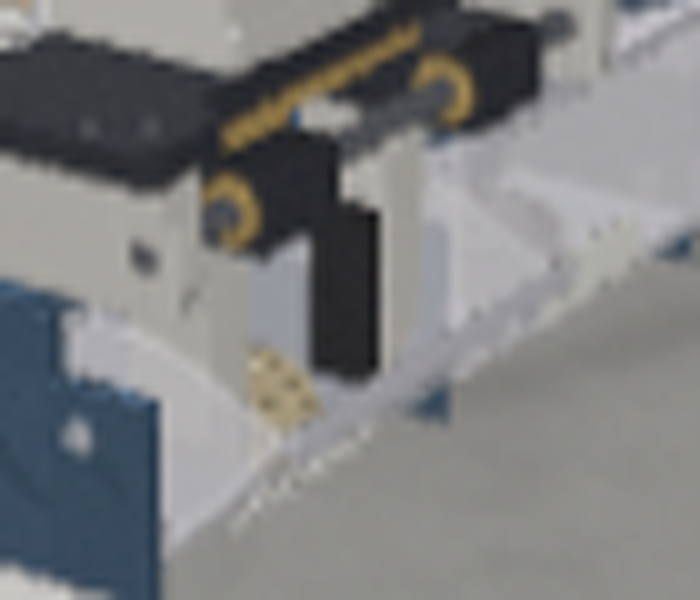

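Request:
servo_tool(targets="0 0 0 0; 0 0 0 0; 0 0 0 0; 0 0 0 0; 0 0 0 0", hand=0, squeeze=6)

```text
time: 23.2
tool_pos: [0.5326, -0.0029, 0.0347]
tool_rot: [3.136, -0.004, 0.044]
contact_force: [0.2, -0.4, 0.4]
opening: 0.0304
```

Request:
servo_tool(targets="0 0 -4 0; 0 0 -6 0; 0 0 -12 0; 0 0 -20 0; 0 0 -20 0; 0 0 -15 0; 0 0 0 0")

```text
time: 24.08
tool_pos: [0.5329, -0.0025, 0.118]
tool_rot: [3.136, -0.007, 0.044]
contact_force: [-0.4, -0.2, -0.4]
opening: 0.0305
```

Run:
```python
from h import *
S=cams.read_camera("side")
crop(S,"s14.png",220,320,160,260,8)
```

```text
(no output)
```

View pics/s14.png

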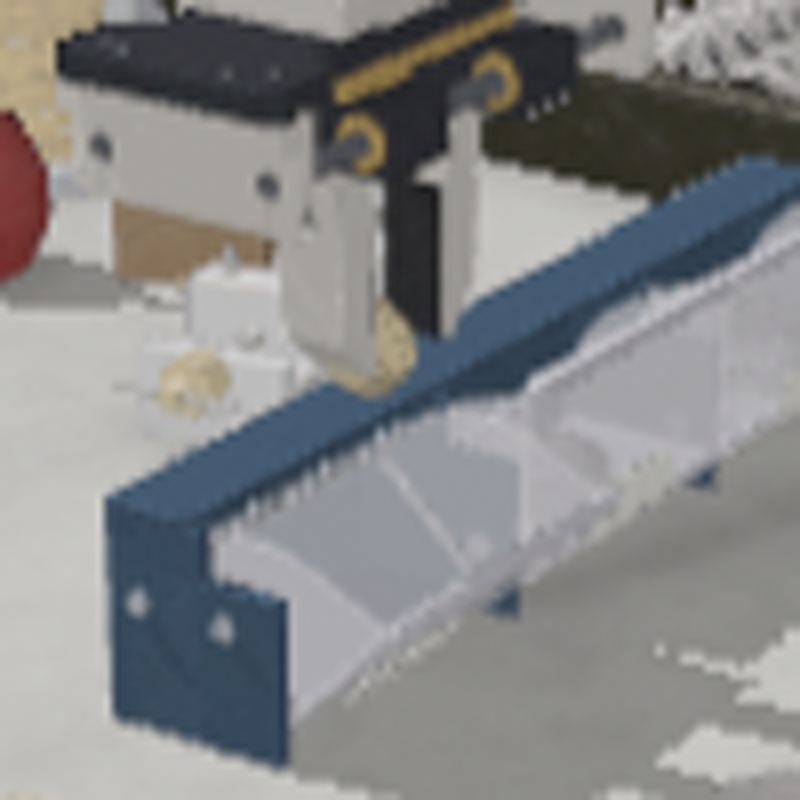

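Request:
servo_tool(targets="0 0 -10 -0.17; 0 0 -10 -0.17; 0 0 -5 -0.17; 0 0 0 -0.17; 0 0 0 -0.17; 0 0 0 -0.17; 0 0 0 -0.17; 0 0 0 -0.17; 0 0 0 -0.14; 30 -16 0 0; 40 -20 0 0; 40 -20 0 0; 40 -20 0 0; 30 -16 0 0; 0 0 0 0; 0 0 0 0")

```text
time: 26.12
tool_pos: [0.4271, 0.1798, 0.1324]
tool_rot: [-3.128, 0.004, 1.593]
contact_force: [0.4, -0.3, 0.3]
opening: 0.0302
```

Request:
servo_tool(targets="5 -4 20 0; 3 -2.5 20 0; 0 0 20 0; 0 0 10 0; 0 0 5 0; 0 0 0 0; 0 0 0 0")

```text
time: 27.0
tool_pos: [0.4235, 0.1833, 0.0557]
tool_rot: [-3.131, 0.004, 1.586]
contact_force: [-0.1, -0.3, -0.1]
opening: 0.0306
```

Request:
servo_tool(targets="5 -3 6 0; 0 0 6 0; 0 0 4 0; 0 0 0 0")

```text
time: 27.5
tool_pos: [0.4203, 0.1889, 0.0393]
tool_rot: [-3.133, 0.004, 1.587]
contact_force: [-0.0, -0.0, 0.6]
opening: 0.0306
```

Run:
```python
from h import *
S=cams.read_camera("side")
crop(S,"s15.png",190,290,245,320,8)
```

```text
(no output)
```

View pics/s15.png

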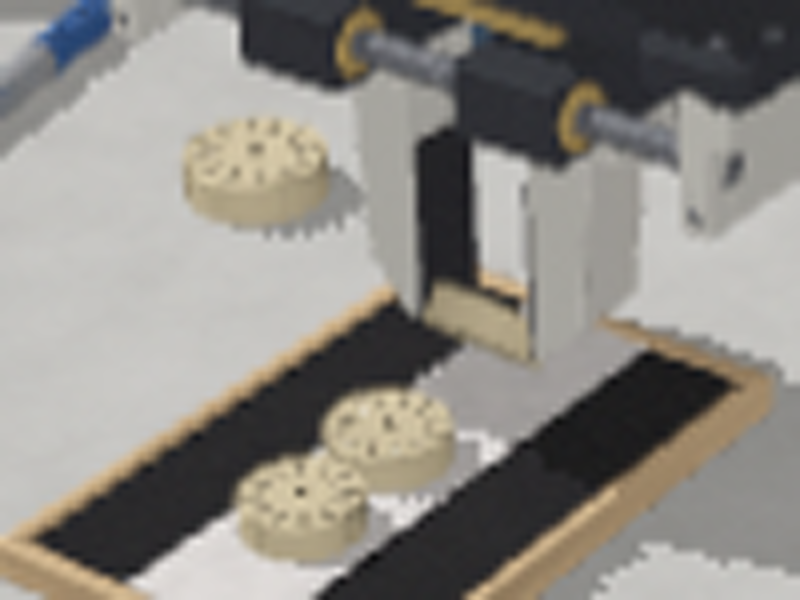

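Request:
servo_tool(targets="-1 0 3 0; 0 0 2 0; 0 0 2 0; 0 0 2 0; 0 0 0 0")

```text
time: 28.18
tool_pos: [0.4213, 0.1887, 0.0312]
tool_rot: [-3.135, 0.002, 1.586]
contact_force: [-0.5, -0.9, 1.2]
opening: 0.0307
```

Run:
```python
from h import *
S=cams.read_camera("side")
crop(S,"s16.png",190,290,245,320,8)
```

```text
(no output)
```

View pics/s16.png

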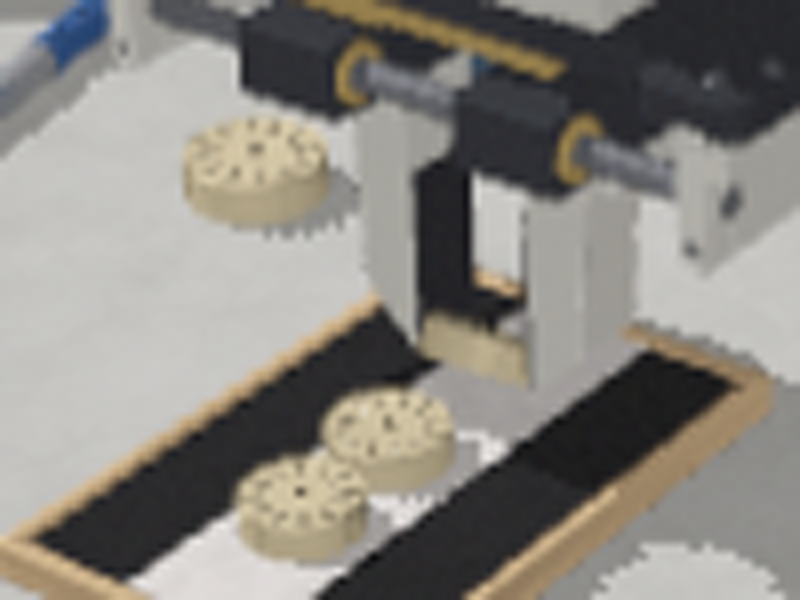

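Rotating flat as before.

Request:
servo_tool(targets="0 -0.5 2 0; -0.5 0 2 0; 0 0 2 0; 0 0 0 0")

```text
time: 28.72
tool_pos: [0.4215, 0.1886, 0.0252]
tool_rot: [-3.138, 0.001, 1.585]
contact_force: [0.0, 0.6, 2.6]
opening: 0.0305
```

Run:
```python
from h import *
S=cams.read_camera("side")
crop(S,"s17.png",190,290,245,320,8)
```

```text
(no output)
```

View pics/s17.png

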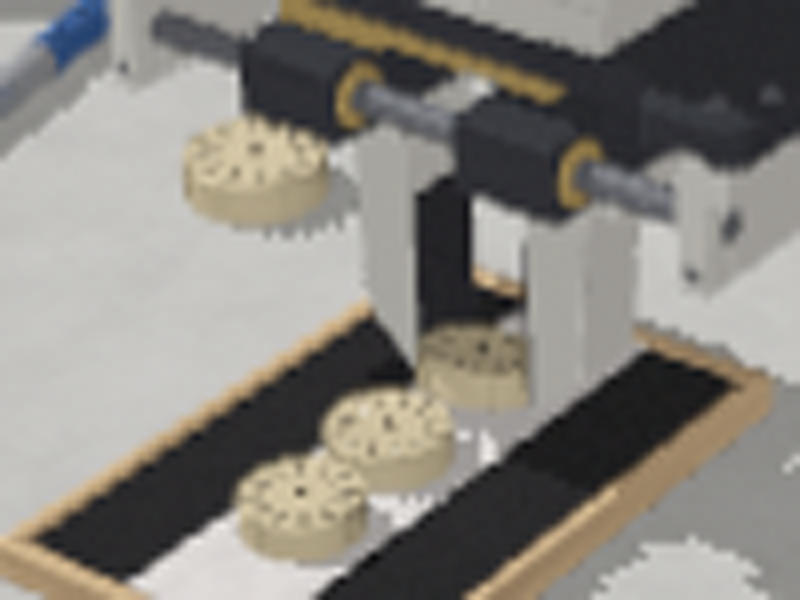

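Request:
servo_tool(targets="0 -0.5 1 0; 0 0 1 0; 0 0 0 0")

```text
time: 29.15
tool_pos: [0.4211, 0.1884, 0.023]
tool_rot: [-3.138, 0.001, 1.585]
contact_force: [0.5, 2.6, 2.2]
opening: 0.0307
```

Run:
```python
from h import *
np.set_printoptions(precision=4,suppress=True)
S=cams.read_camera("side")
crop(S,"s18.png",210,270,265,310,13)
def px(x0,y0,f,a,b): return x0+(a+.5)/f-.5,y0+(b+.5)/f-.5
for a,b in((302,491),(390,424),(482,349)):print(toz(S,*px(190,245,8,a,b),.017))
```

```text
[0.419  0.2614 0.017 ]
[0.4212 0.2291 0.017 ]
[0.425  0.1915 0.017 ]
```

View pics/s18.png

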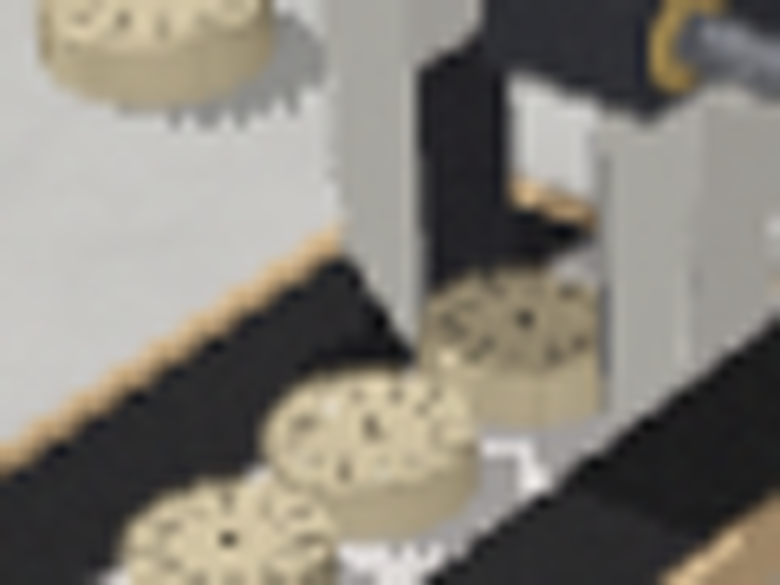

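Run:
```python
from h import *
np.set_printoptions(precision=4,suppress=True)
S=cams.read_camera("side")
def px(x0,y0,f,a,b): return x0+(a+.5)/f-.5,y0+(b+.5)/f-.5
for a,b in((228,540),(375,430),(527,320)):print(toz(S,*px(210,265,13,a,b),.017))
```

```text
[0.4191 0.262  0.017 ]
[0.421  0.2292 0.017 ]
[0.4224 0.1939 0.017 ]
```

Request:
servo_tool(targets="1 -1 0 0; 0.5 -0.5 0 0; 0 0 0 0")

```text
time: 29.62
tool_pos: [0.4193, 0.1895, 0.023]
tool_rot: [-3.137, 0.002, 1.586]
contact_force: [0.5, 0.3, 1.4]
opening: 0.0308
```

Request:
servo_tool(targets="0 0 0 0; 0 0 0 0; 0 0 0 0; 0 0 -5 0; 0 0 -20 0; 0 0 -10 0; 0 0 0 0", hand=0.45)

```text
time: 30.5
tool_pos: [0.4185, 0.1894, 0.0589]
tool_rot: [-3.135, 0.003, 1.586]
contact_force: [0.0, 0.0, 0.2]
opening: 0.0413
```

Run:
```python
from h import *
S=cams.read_camera("side")
crop(S,"s19.png",210,270,265,310,13)
```

```text
(no output)
```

View pics/s19.png

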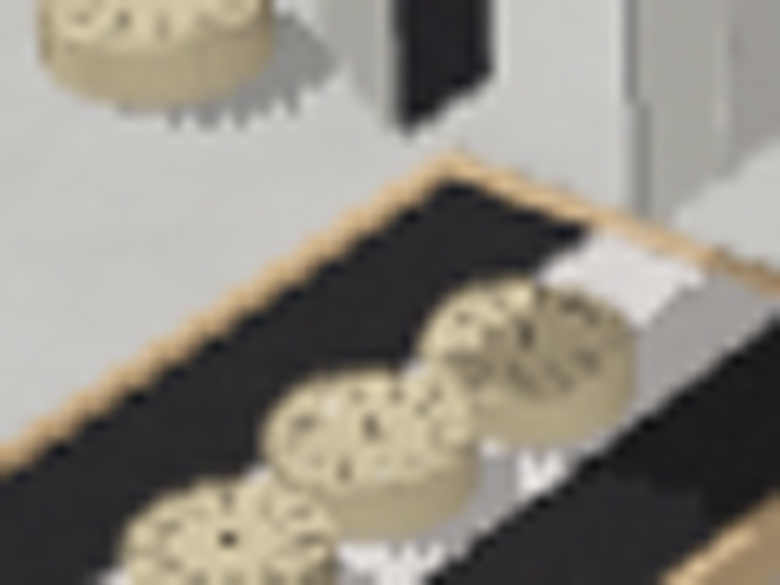

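Run:
```python
from h import *
np.set_printoptions(precision=4,suppress=True)
S=cams.read_camera("side")
def px(x0,y0,f,a,b): return x0+(a+.5)/f-.5,y0+(b+.5)/f-.5
for a,b in((228,540),(373,430),(528,334)):print(toz(S,*px(210,265,13,a,b),.017))
```

```text
[0.4191 0.262  0.017 ]
[0.4212 0.2293 0.017 ]
[0.4198 0.1967 0.017 ]
```

Request:
servo_tool(targets="15 0 0 0; 17 0 0 0; 6 1 0 0; 0 0 0 0; 0 0 0 0")

```text
time: 31.22
tool_pos: [0.4175, 0.2306, 0.0565]
tool_rot: [-3.131, 0.004, 1.587]
contact_force: [0.3, -0.2, 0.6]
opening: 0.0411
```

Request:
servo_tool(targets="-1 1 8 0; 0 0 8 0; 0 0 8 0; 0 0 5 0; 0 0 2 0; 0 0 0 0")

```text
time: 31.98
tool_pos: [0.418, 0.2283, 0.0227]
tool_rot: [-3.129, 0.004, 1.585]
contact_force: [0.0, -0.4, 0.3]
opening: 0.0411
```

Request:
servo_tool(targets="0 1.2 0 0; 0 0 0 0")

```text
time: 32.22
tool_pos: [0.4196, 0.2285, 0.0231]
tool_rot: [-3.13, 0.004, 1.586]
contact_force: [-0.0, 0.4, 0.6]
opening: 0.0412
```

Request:
servo_tool(targets="0 0 0 0; 0 0 0 0; 0 0 0 0; 0 0 0 0; 0 0 0 0", hand=0.2, squeeze=4)

```text
time: 32.85
tool_pos: [0.4197, 0.2285, 0.0234]
tool_rot: [-3.131, 0.004, 1.586]
contact_force: [-0.2, -0.2, 0.8]
opening: 0.0296
```

Request:
servo_tool(targets="0 0 0 0; 0 0 0 0; 0 0 0 0; 0 0 -5 0; 0 0 -20 0; 0 0 -30 0; 0 0 -20 0; -40 0 0 0; -40 0 0 0; -40 0 0 0; -40 0 0 0; 0 0 0 0", hand=0.45)

```text
time: 34.35
tool_pos: [0.4242, 0.065, 0.1046]
tool_rot: [-3.136, 0.004, 1.588]
contact_force: [0.4, 0.5, 0.5]
opening: 0.0412
```

Run:
```python
from h import *
S=cams.read_camera("side");T=cams.read_camera("top")
crop(S,"s20.png",210,270,265,310,13)
crop(T,"t20.png",155,235,205,270,9)
```

```text
(no output)
```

View pics/s20.png

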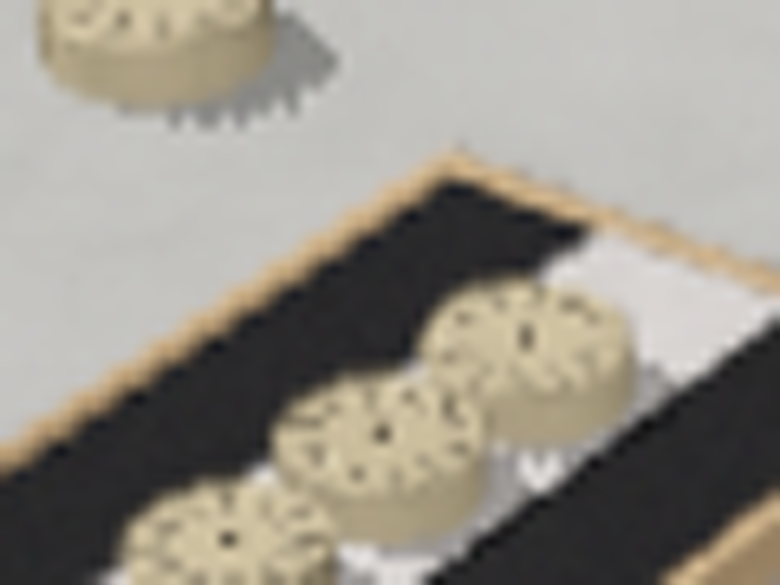

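View pics/t20.png

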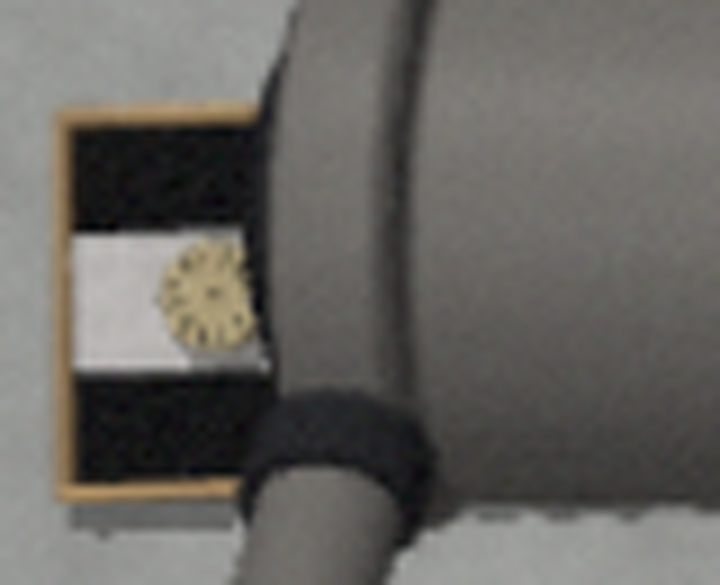

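Request:
servo_tool(targets="0 0 0 0.17; 0 0 0 0.17; 0 0 0 0.17; 0 0 0 0.17; 0 0 0 0.17; 0 0 0 0.17; 0 0 0 0.17; 0 0 0 0.17; 0 0 0 0.17; 10 25 0 0; 10 25 0 0; 5 15 0 0; 0 0 0 0; 0 0 0 0", hand=0)

```text
time: 36.2
tool_pos: [0.45, 0.0177, 0.1052]
tool_rot: [-3.141, 0.006, 0.031]
contact_force: [0.2, 0.4, -0.2]
opening: 0.0003
```

Request:
servo_tool(targets="2 11 15 -0.014; 3 11 20 0; 0 0 12 0; 0 0 4 0; 0 0 0 0; 0 0 0 0")

```text
time: 36.95
tool_pos: [0.4549, -0.0004, 0.0538]
tool_rot: [-3.14, 0.006, 0.049]
contact_force: [-0.9, 0.2, -0.9]
opening: 0.0005
```

Run:
```python
from h import *
S=cams.read_camera("side");T=cams.read_camera("top")
crop(S,"s21.png",220,320,190,270,8)
crop(T,"t21.png",155,235,205,270,9)
```

```text
(no output)
```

View pics/s21.png

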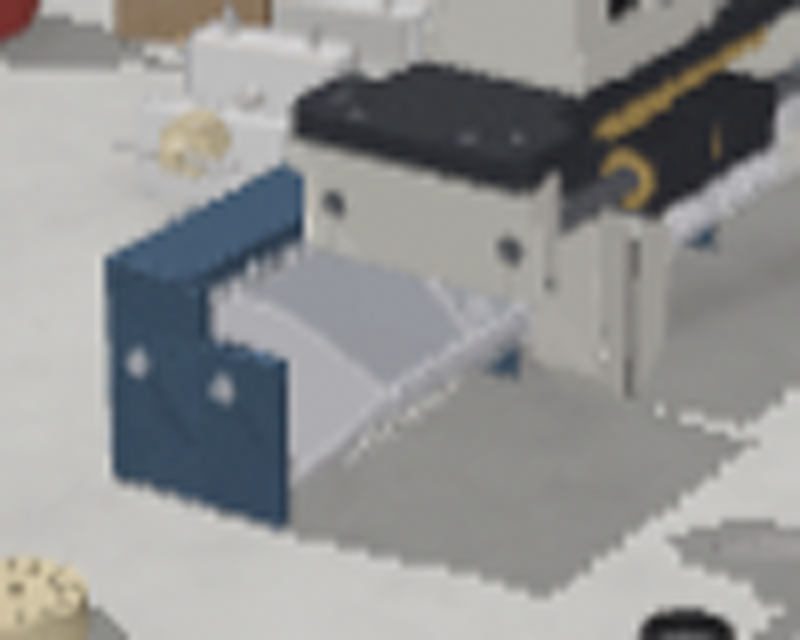

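View pics/t21.png

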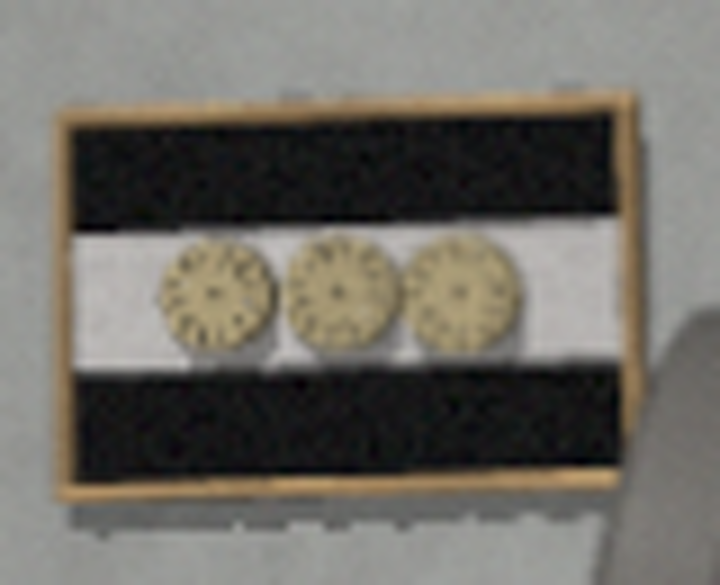

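Request:
servo_tool(targets="5 3 1 0; 5 0 0 0; 4 0 0 0; 2 0 0 0; 0 0 0 0")

```text
time: 37.67
tool_pos: [0.4728, -0.0031, 0.0532]
tool_rot: [-3.141, 0.004, 0.049]
contact_force: [0.3, -0.3, 0.8]
opening: 0.0007
```

Now carry the lip up and back along the arc.

Request:
servo_tool(targets="2 0 -3 0; 2.5 0 -3.7 0; 2.8 0 -3.3 0; 2.8 0 -3.3 0; 3.2 0 -2.8 0; 3.3 0 -2.8 0; 0 0 0 0")

```text
time: 38.55
tool_pos: [0.4907, -0.0022, 0.0737]
tool_rot: [-3.141, 0.004, 0.049]
contact_force: [0.2, 0.2, -0.2]
opening: 0.0007
```

Run:
```python
from h import *
S=cams.read_camera("side")
crop(S,"s22.png",220,320,190,270,8)
```

```text
(no output)
```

View pics/s22.png

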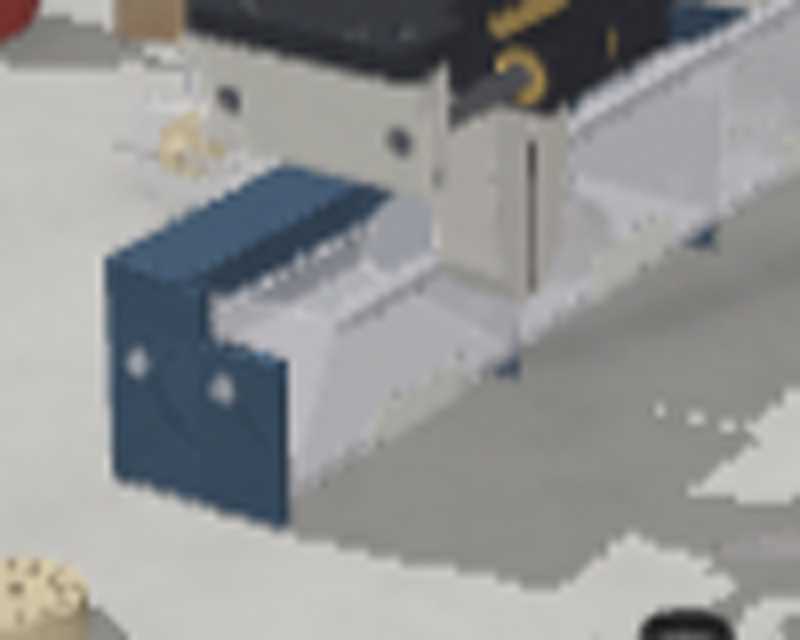

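Request:
servo_tool(targets="3.5 0 -2 0; 3.5 0 -1.5 0; 3 0 -0.5 0; 2 0 -0.5 0; 0 0 0 0")

```text
time: 39.22
tool_pos: [0.5032, -0.0015, 0.078]
tool_rot: [-3.141, 0.005, 0.049]
contact_force: [-0.3, 0.1, 0.5]
opening: 0.0002
```

Request:
servo_tool(targets="1.5 0 0 0; 1.5 0 0 0; 0 0 0 0")

```text
time: 39.6
tool_pos: [0.505, -0.0013, 0.0778]
tool_rot: [-3.14, 0.008, 0.049]
contact_force: [-0.1, 0.4, 0.9]
opening: 0.0005
```

Request:
servo_tool(targets="1.5 0 0 0; 1.5 0 0 0; 1 0 0 0")

```text
time: 39.98
tool_pos: [0.5051, -0.0013, 0.0775]
tool_rot: [-3.14, 0.017, 0.05]
contact_force: [-4.5, -0.1, 3.3]
opening: 0.0004
```

Request:
servo_tool(targets="3 0 0 0; 3 0 0 0")

```text
time: 40.22
tool_pos: [0.5052, -0.0011, 0.0771]
tool_rot: [-3.139, 0.03, 0.05]
contact_force: [-13.0, -2.2, 10.1]
opening: 0.0003
```

Request:
servo_tool(targets="-5 0 0 0; -15 0 0 0; -25 0 -10 0; -30 0 -20 0; -30 0 -20 0; 0 30 0 0; 0 40 0 0; 0 40 0 0; 0 40 0 0; 0 0 0 0")

```text
time: 41.48
tool_pos: [0.4114, -0.1611, 0.1327]
tool_rot: [3.139, 0.013, 0.052]
contact_force: [-0.3, 0.1, -0.8]
opening: 0.0008
```

Run:
```python
from h import *
S=cams.read_camera("side");T=cams.read_camera("top")
crop(S,"s23.png",180,350,170,335,4)
crop(T,"t23.png",150,430,150,270,2.8)
a=[]
for (x0,x1,y0,y1) in((255,275,155,205),(320,340,155,205),(410,430,155,205)):
    a.append(cv2.resize(T["color"][y0:y1,x0:x1,::-1],None,fx=12,fy=12,interpolation=cv2.INTER_CUBIC))
cv2.imwrite("pics/c23.png",np.hstack(a))
```

```text
(no output)
```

View pics/s23.png

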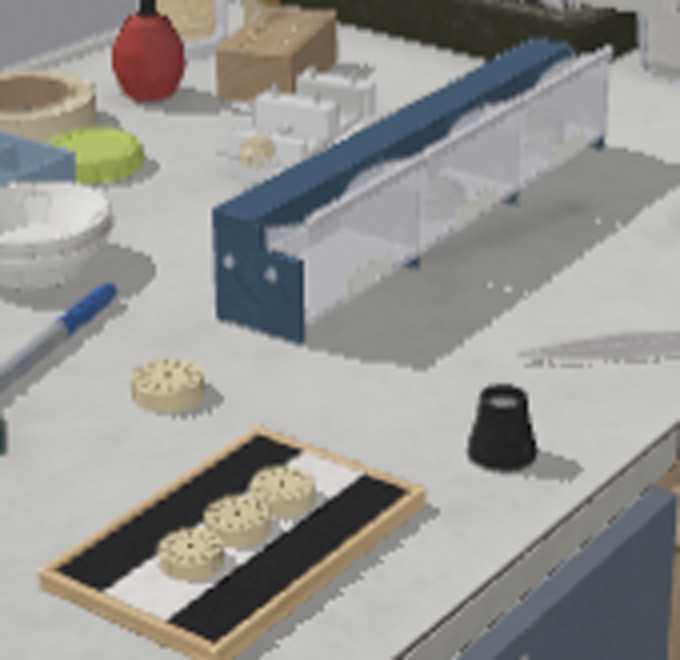

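View pics/t23.png

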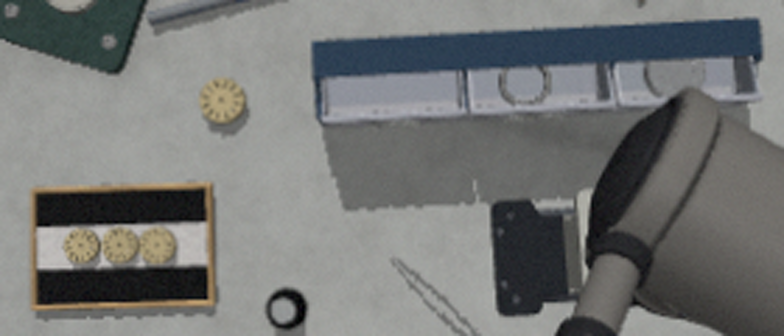

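View pics/c23.png

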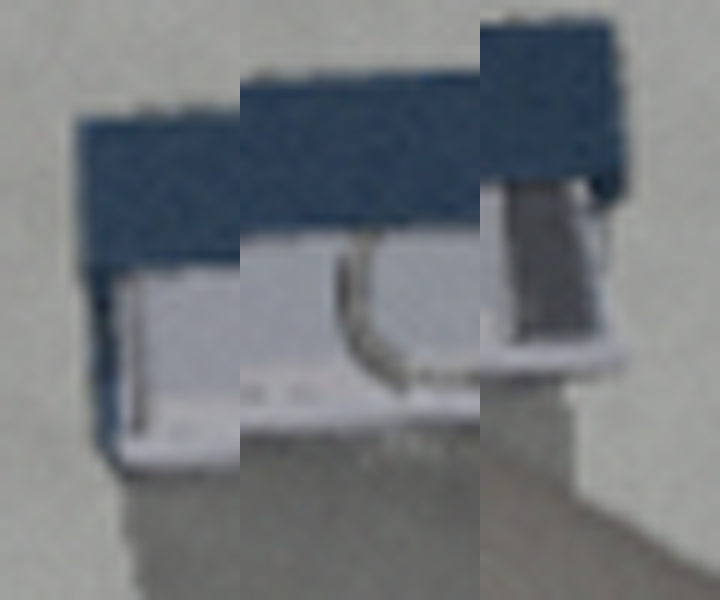

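```bash
python3 -c "
from cell import robot
print(robot.hand_in())"
```

```text
the job is handed in; nothing more can be done
None
```

The job is done and handed in at about 41.5 s of the allowed 72 s. I tipped out the left bin, which held the two blanks. I set both down flat and face up on the tray's pale strip, in line with the blank already there. I then carried the bin's lip back along its arc and pressed it home.

- **Row:** both cameras show the three blanks flat in one straight row. From the images I estimate gaps of about 2 to 4 mm and less than 2 mm of deviation from a straight line. After the first placing, the blank with round marks sat about 1.5 mm out of line, so I re-centred it with a light grip.
- **Bin:** the lip is at the same pixels as before I opened it. The bin stopped firmly against the push, with a peak of about 16 N on the tool.
- **Other things:** the other two bins, the tray blank, the larger look-alike blank, the loupe, the tweezers and the marker look unmoved.
- **Tilt:** the moves couldn't tilt the gripper, so I gripped the blanks with the tool vertical. Each one turned flat as its low edge touched the mat.
- **Disagreement:** the two cameras differ by about 2 mm in y. The side view agreed with the robot's own readings, so I used that one for the placing.

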